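# Turntable off, then hold the flanged tube down on the chuck for clamping

## Task

I'm about to tighten the jaws of the bench turntable's chuck, so first turn its speed knob anticlockwise all the way to the off stop. Then take the flanged tube out of the parts tray, lower it gently, tube upwards, in between the open jaws until it lies flat on the chuck face, and hold it down there with a steady push of about 10 newtons on top of its own weight while I work the chuck key; don't let go - finish while you are still pressing it. Leave the loose race, the sleeve and the chuck key where they lie.

Things in the scene. Friction and masses are not known exactly. Their poses are not given: they have to be found in the camera images.
- turntable: Grey bench turntable, fixed. Gear housing 230 x 230 mm, 80 mm high; control console on the side towards the robot (x -230 to -110 mm, 180 mm wide, 62 mm high); steel disc 200 mm across, top at 92 mm; three-jaw chuck on top. The disc does not turn by itself. Origin: on the bench under the chuck axis. x points away from the console, z up; it may stand turned about z.
- chuck: Dark steel chuck body, 160 mm diameter. Origin: centre of its flat upper face, 140 mm above the bench; axes as the turntable's. Three fixed steel jaws stand on it at 0, 120 and 240 degrees from x, each 18 mm wide, 26 mm high from 52 to 66 mm from the axis, then 14 mm high out to 84 mm: a disc of up to 104 mm fits between them.
- speed (a joint): Speed knob, rad. 0 = off, at the anticlockwise end stop (seen from above); grows as the knob is turned clockwise, up to 4.7. Starts between 0.5 and 1.4. Light friction, about 0.03 N m; it stays where it is left.
- speed_grip (a point): Grip point of the black speed knob, on its vertical axis, 99 mm above the bench, at turntable x = -170 mm. Pinch bar 42 mm long, 14 mm thick, from 76 to 106 mm above the bench, on a round 44 mm foot. At joint 0 the bar lies along the turntable's x; it and this point's axes turn with the knob (x along the bar, z up). Beside it, 62 mm to y+, a 16 mm high toggle (for show).
- flange: Flanged tube to be clamped: flat aluminium flange disc, 96 mm diameter, 12 mm thick, with an upright steel tube of 34 mm diameter that rises 52 mm from the middle of the disc (64 mm overall). About 0.45 kg (hidden, 0.38 to 0.52). It stands in the tray, tube upwards. Origin: centre of the disc's underside; z up along the tube.
- tray: Shallow steel parts tray, fixed to the bench, 280 x 210 mm, walls 4 mm thick and 20 mm high, floor 4 mm thick. Origin: centre of its underside. The flanged tube stands in its near half (tray x below 0), the race and the sleeve in its far half.
- race: Loose steel bearing race in the tray: a plain ring 60 mm outside, 44 mm inside, 18 mm high. Origin: centre of its underside. To be left alone.
- sleeve: Loose plain steel sleeve standing in the tray: 38 mm outside, 28 mm inside, 50 mm high, no flange. Origin: centre of its underside. To be left alone.
- chuck_key: Steel T-handled chuck key lying on the bench at the side, about 110 mm long, 100 mm over the handle. Origin: on the bench under the middle of its shank. To be left alone.
Not all that is in view belongs to the job. Leave any green or pink look-alike of the flange alone.

How it is judged:
By the outcome, as a careful person would: the job done as asked, in the order asked, and still so for the second after the job is handed in, while the arm keeps its last pose, push and grip.
It also fails if it takes over 70 s, if anything falls off the work surface, if the arm or the gripper's body presses on something with over 40 N, if the wrist force passes 120 N, or if a joint passes its speed limit or range.

## Robot

A 7-joint arm with a two-finger parallel gripper is mounted at the origin on the work surface. World frame = base frame: x ahead of the robot, y to its left, z up, the work surface at z = 0. Lengths are in m, angles in rad, forces in N, time in s.
With the tool pointing down it reaches from about 0.425 to 0.875 m from the base axis. Payload 4.7 kg.
Tool frame: the origin (TCP) lies between the finger pads; the fingertips stand 14 mm ahead of it and the grasp point (between the pads) lies 5 mm behind it; z points along the fingers, y is the line along which they close (so a half turn about z gives the same grasp; the last joint's range is limited). The gripper opens to 87 mm and grips with 3 to 60 N. Pads are 19 mm wide; open, the fingers measure 117 mm over their backs; the gripper's body (75 mm by 190 mm) begins 51 mm behind the grasp point.
Start: joints at [-1.327, 0.321, -0.07, 1.45, 0.023, 1.371, -0.057], TCP at [0.148, 0.633, 0.208] pointing down, gripper open.
Joint ranges: [-2.86, 2.86], [-0.3, 2.09], [-1.38, 1.24], [0.06, 2.45], [-1.56, 4.7], [0.09, 2.05], [-2.69, 2.69]. Speed limits (rad/s): [2.57, 2.57, 3.14, 3.14, 3.14, 3.14, 3.14].

## Interface

Orientations are given as a rotation vector (axis times angle).
In Python, from bench import ctrl gives the robot as it stands.
- The arm moves only by the shell command python3 -m inch 'ROWS' [OPENING] [FORCE]. ROWS is JSON, a list of rows, each a list of 6 numbers: the shift along the world's x, y, z in mm, then the turn, a rotation vector about the world's x, y, z in degrees. In form: [[tx, ty, tz, rx, ry, rz], ...]. A call has 1 to 20 rows; each row is the pose to reach, as a shift and turn from the pose commanded when the call began; what a row does not reach only later rows make up. A row lasts 1/8 s, in which the tool goes at most 62.5 mm and 10.7 degrees, less where a joint would pass 70% of its speed; a pose out of reach is approached as far as the arm can. A call with a gripper value outside its range is refused whole. OPENING is the finger opening in mm, from 0 to 87, set as the call begins (- or left out, the last holds). The fingers move at their own pace and stop on an object; FORCE is the grip in N (left out, the last holds). Time passes only in rows, so rows that repeat a pose let the fingers close. It gives the time, the measured TCP pose, the force, the opening and the grip force at its end, in the units of the state.
- ctrl.get_state(): the state, without advancing time (a new reading comes with each control period).
- ctrl.get_image(name): name is "scene" or "top"; returns (picture, depth): 480x640x3 uint8, red, green, blue; 480x640 float32, m along the optical axis (not along the pixel's ray), 0 where there is no reading.
- ctrl.camera_params(name): a dict with "mtx" (3x3 intrinsics, pixels), "T" (4x4, takes a point from camera to world coordinates). Camera axes: x right, y down, z forward; pixel columns grow to the right and rows downward; lengths in m; the calibration is good to about 2 mm. A picture is of the moment at which its call begins. camera_params takes no time and is no camera call.
- ctrl.close_job(): hands the job in; it is judged then, once.
The state is a dict: "time": time; "joint_positions": joint angles; "qd": joint speeds; "joint_torque": joint torques, N m; "position": TCP position; "tool_rot": TCP orientation; "ft_force": force on the tool from outside, world axes, zero at the start; "torque": the same for the moment, N m; "grip_width": opening from 0.0 (shut) to 1.0 (fully open); "grip_force": force on a finger pad.
Only numpy, scipy, OpenCV 4.12 (cv2) and the standard library are available. Lean on these libraries where they do the work, as an engineer would, in place of code of your own. Each camera call takes 0.05 s, during which the arm holds its last target. There are 200 camera calls.

## Working session

There is one attempt and no reset: what is moved stays moved. The work goes in short steps, Python scripts to look and compute and a shell command to move; the robot and the scene stay as the last step left them, time stands still between calls to the robot, and variables do not carry over. Pictures are saved under pics/ and viewed, at most 10 in all, crops included, and the job is handed in when it is done.

```bash
mkdir -p pics; cat > h.py <<'E'
import numpy as np, cv2
from bench import ctrl
def grab(n):
    im,d=ctrl.get_image(n); p=ctrl.camera_params(n); return im,d,np.array(p["mtx"]),np.array(p["T"])
def cloud(d,K,T):
    v,u=np.mgrid[:480,:640]; P=np.stack([(u-K[0,2])/K[0,0]*d,(v-K[1,2])/K[1,1]*d,d],-1)
    return P@T[:3,:3].T+T[:3,3]
def ray(u,v,z,K,T):
    r=T[:3,:3]@np.array([(u-K[0,2])/K[0,0],(v-K[1,2])/K[1,1],1]); return T[:3,3]+r*(z-T[2,3])/r[2]
E
python3 - <<'E'
from h import *
for n in("scene","top"):
    im,d,K,T=grab(n); cv2.imwrite(f"pics/{n}0.png",im[...,::-1]); np.savez(n+"0.npz",im=im,d=d,K=K,T=T); print(n,K[0,0],T.round(3).tolist())
print(ctrl.get_state())
E
```

```text
scene 534.3341062123231 [[-0.334, 0.778, -0.533, 1.117], [0.942, 0.27, -0.196, 0.325], [-0.009, -0.568, -0.823, 1.023], [0.0, 0.0, 0.0, 1.0]]
top 493.2972596851241 [[0.014, -0.992, 0.124, 0.391], [-1.0, -0.016, -0.01, 0.11], [0.012, -0.123, -0.992, 1.196], [0.0, 0.0, 0.0, 1.0]]
{'time': 0.1, 'joint_positions': array([-1.32690586,  0.32174233, -0.07008664,  1.45157298,  0.02260314,
        1.37075906, -0.05688533]), 'qd': array([-5.86945866e-04, -1.62402057e-03,  1.44486340e-03, -3.38231123e-03,
       -3.76553379e-04, -3.79452647e-05, -1.19218021e-04]), 'joint_torque': array([ 4.54322344e-05, -4.92564583e+01, -4.05771509e-01, -3.13401818e+01,
       -6.41402858e-02,  3.93589691e-02,  5.89125420e-05]), 'position': array([0.14798336, 0.63240078, 0.20666512]), 'tool_rot': array([-3.60077921e-01, -3.12078724e+00,  2.65756460e-03]), 'ft_force': array([-0.25143072, -0.82381108, -0.06365369]), 'torque': array([ 0.0430042 , -0.08476216,  0.03069985]), 'grip_force': 0.0, 'grip_width': 0.9973355309520807}
```

View pics/scene0.png

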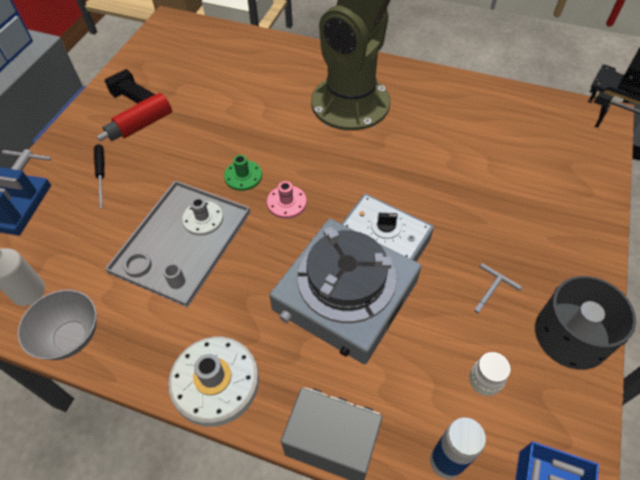

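View pics/top0.png

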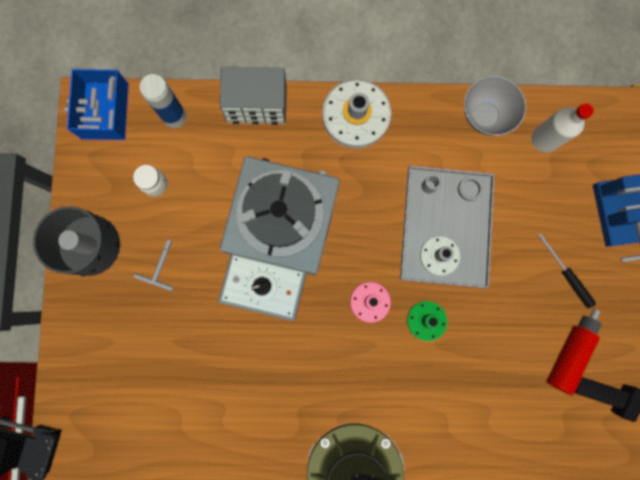

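Both views show the same candidates for the flange (top-view pixels):
- White flange in the tray's near half (440,256), tube at (445,254)
- Pink look-alike (371,302)
- Green look-alike (428,321)
- Big white and orange flange outside the tray (357,112)
- Sleeve (431,185) and race (469,189)

I choose (440,256). The knob is at (262,286), the chuck axis at (279,209) and the key at (158,270).

```bash
cat > m.py <<'E'
from h import *
z=np.load("top0.npz"); im,d,K,T=[z[k] for k in("im","d","K","T")]
P=cloud(d,K,T); v,u=np.mgrid[:480,:640]
def box(a,b,c,e): return (u>=a)&(u<b)&(v>=c)&(v<e)&(d>0)
def circ(m):
    c=max(cv2.findContours(m.astype(np.uint8),0,cv2.CHAIN_APPROX_NONE)[0],key=cv2.contourArea); return cv2.fitEllipse(c)
print("bench z",np.median(P[350:400,150:300,2]))
# flange
g=im.min(-1)
m=box(415,466,232,280)&(g>185); c=cv2.convexHull(np.argwhere(m)[:,::-1].astype(np.int32)); e=cv2.fitEllipse(c); print("flange el",e,ray(*e[0],.016,K,T))
m=box(415,466,232,280)&(P[...,2]>.055); print("tube",m.sum(),P[m].mean(0),P[m][:,2].max(), np.ptp(P[m],axis=0))
# chuck
m=box(220,345,150,280)&(P[...,2]>.132)
c=np.argwhere(m)[:,::-1].astype(np.int32); (cc,r)=cv2.minEnclosingCircle(c); print("chuck",cc,r,ray(*cc,.14,K,T), np.median(P[m],0))
mj=box(220,345,150,280)&(P[...,2]>.149); n,l,s,ce=cv2.connectedComponentsWithStats(mj.astype(np.uint8))
for i in range(1,n):
    if s[i,4]>15: print(" jaw",s[i,4],P[l==i].mean(0).round(4))
# knob
m=box(245,282,270,303)&(P[...,2]>.09)&(P[...,2]<.12); Q=P[m]; q=Q[:,:2]-Q[:,:2].mean(0); w,V=np.linalg.eigh(q.T@q/len(q)); print("knob",len(Q),Q.mean(0),Q[:,2].max(),np.sqrt(w*12),np.degrees(np.arctan2(V[1,1],V[0,1])))
m=box(210,320,250,325)&(P[...,2]>.055)&(P[...,2]<.069); cv2_r=cv2.minAreaRect(P[m][:,:2].astype(np.float32)*1000); print("console",cv2_r)
m=box(210,345,145,325)&(P[...,2]>.074)&(P[...,2]<.086); print("housing",cv2.minAreaRect(P[m][:,:2].astype(np.float32)*1000))
m=box(395,500,160,292)&(P[...,2]>.012)&(P[...,2]<.024)&(g<180); print("tray",cv2.minAreaRect(P[m][:,:2].astype(np.float32)*1000))
a=cv2.resize(im[140:330,205:345],None,fx=3,fy=3,interpolation=2); b=cv2.resize(im[140:330,395:500],None,fx=3,fy=3,interpolation=2)
cv2.imwrite("pics/crop.png",np.hstack([a,b])[...,::-1])
E
python3 m.py
```

```text
bench z 0.0001618087787124134
flange el ((440.2956237792969, 255.4306182861328), (35.960750579833984, 37.4465446472168), 146.59539794921875) [ 0.50210336 -0.20569841  0.016     ]
tube 188 [ 0.50332984 -0.20323633  0.0669201 ] 0.07377821548276264 [0.03223156 0.03574683 0.01832683]
chuck (277.5099792480469, 207.62835693359375) 39.033653259277344 [0.58925619 0.18039275 0.14      ] [0.58691703 0.17866671 0.13996592]
 jaw 129 [0.6528 0.164  0.1589]
 jaw 136 [0.5679 0.243  0.159 ]
 jaw 138 [0.5418 0.13   0.1588]
knob 126 [0.42234895 0.21628612 0.10473838] 0.11041482700248295 [0.01426968 0.04188869] 105.67090822478916
console ((419.68988037109375, 215.34320068359375), (204.33795166015625, 115.10358428955078), 77.05901336669922)
housing ((550.646484375, 187.7333221435547), (229.5353546142578, 306.3997497558594), 77.09978485107422)
tray ((575.8253173828125, -225.3670196533203), (212.89187622070312, 281.0339050292969), 85.38541412353516)
```

View pics/crop.png

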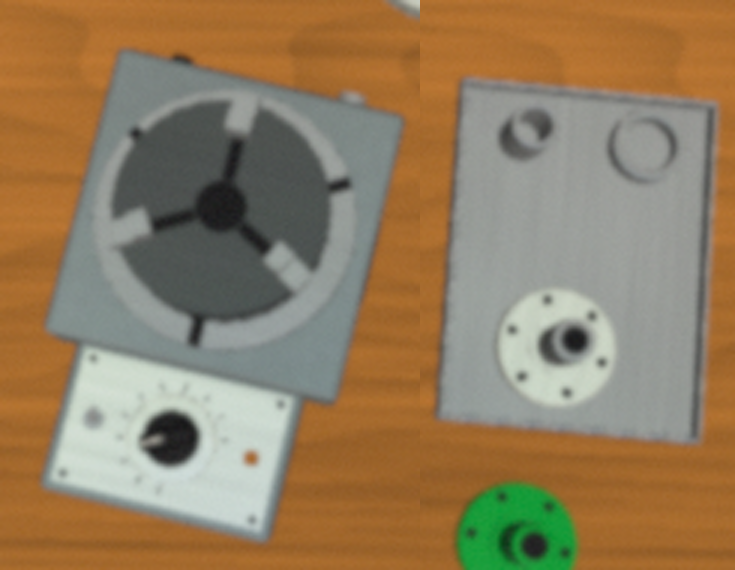

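The crop confirms the choice: a white disc with a steel tube in the tray's near half. The turntable yaw is -13°, the bar axis is -74.3° (speed about 1.07), and the knob position matches the value predicted from the chuck. Moving above the knob.

```bash
python3 -m inch '[[137,-208,30,0,0,-30],[137,-208,30,0,0,-30],[137,-208,30,0,0,-30],[137,-208,30,0,0,-30],[274,-416,-20,0,0,-61],[274,-416,-20,0,0,-61],[274,-416,-20,0,0,-61],[274,-416,-20,0,0,-61],[274,-416,-20,0,0,-61],[274,-416,-58,0,0,-61],[274,-416,-58,0,0,-61],[274,-416,-58,0,0,-61]]' 40 20
```

```text
time: 1.6
position: [0.4221, 0.2178, 0.1505]
tool_rot: [1.893, 2.507, 0.001]
ft_force: [1.0, 0.7, -0.6]
grip_width: 0.461
grip_force: 0.0
```

```bash
python3 -m inch '[[0,-1,-30,0,0,0],[0,-1,-56,0,0,0],[0,-1,-56,0,0,0],[0,-1,-56,0,0,0]]' && python3 -m inch '[[0,0,0,0,0,0],[0,0,0,0,0,0],[0,0,0,0,0,0],[0,0,0,0,0,0]]' 6 15
```

```text
time: 2.1
position: [0.4231, 0.2168, 0.0954]
tool_rot: [1.893, 2.506, 0.004]
ft_force: [-0.7, -0.1, 0.5]
grip_width: 0.457
grip_force: 0.0
time: 2.6
position: [0.4221, 0.2159, 0.0938]
tool_rot: [1.894, 2.506, 0.0]
ft_force: [0.4, -0.1, 0.2]
grip_width: 0.109
grip_force: 0.0
```

```bash
python3 -m inch '[[0,0,0,0,0,0],[0,0,0,0,0,0]]' 6 15
```

```text
time: 2.85
position: [0.4221, 0.2159, 0.0936]
tool_rot: [1.894, 2.506, -0.0]
ft_force: [-0.1, -0.1, 1.0]
grip_width: 0.071
grip_force: 0.0
```

```bash
python3 - <<'E'
from h import *
a,*_=grab("scene"); b,*_=grab("top")
A=cv2.resize(a[150:280,310:450],(560,520),interpolation=2); B=cv2.resize(b[245:330,220:305],(240,240))
o=np.zeros((520,800,3),np.uint8); o[:,:560]=A; o[:240,560:]=B; cv2.imwrite("pics/k1.png",o[...,::-1]); print(ctrl.get_state()["grip_width"])
E
```

```text
0.06944934096778617
```

View pics/k1.png

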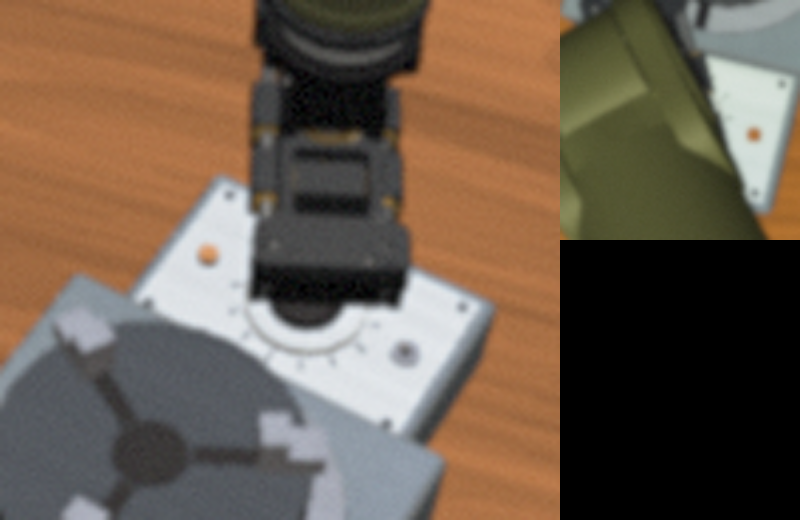

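The gripper hides the bar; only the foot shows, at crop (305,310). The opening reads 6 mm with no grip force, so I'll check whether the fingers close fully.

```bash
python3 -m inch '[[0,0,0,0,0,0],[0,0,0,0,0,0],[0,0,0,0,0,0]]' 0 20; python3 - <<'E'
from h import *
s=ctrl.get_state(); print(s["torque"],s["grip_force"],s["grip_width"])
im,d,K,T=grab("scene"); P=cloud(d,K,T)
m=(abs(P[...,0]-.4225)<.06)&(abs(P[...,1]-.2163)<.06)&(d>0)
for lo in np.arange(.064,.2,.01):
    q=P[m&(P[...,2]>=lo)&(P[...,2]<lo+.01)]
    if len(q)>3: print(round(lo,3),len(q),q.min(0).round(3),q.max(0).round(3))
E
```

```text
time: 3.32
position: [0.4221, 0.2159, 0.0937]
tool_rot: [1.894, 2.506, 0.0]
ft_force: [-0.8, -0.4, 1.2]
grip_width: 0.007
grip_force: 0.0
[-0.0824225   0.04933937  0.01180344] 0.0 0.006750766557760748
0.064 472 [0.365 0.156 0.064] [0.48  0.276 0.074]
0.074 61 [0.43  0.201 0.074] [0.448 0.276 0.081]
0.174 14 [0.424 0.178 0.177] [0.456 0.258 0.184]
0.184 113 [0.378 0.17  0.184] [0.473 0.26  0.194]
0.194 465 [0.38  0.171 0.194] [0.476 0.261 0.204]
```

```bash
python3 -m inch '[[0,0,60,0,0,0],[0,0,60,0,0,20],[0,0,60,0,0,40],[0,0,60,0,0,60],[0,0,60,0,0,80],[0,0,60,0,0,80],[0,0,60,0,0,80],[0,0,60,0,0,80],[0,0,60,0,0,80]]' 40 20; python3 - <<'E'
from h import *
im,d,K,T=grab("scene"); P=cloud(d,K,T)
o=cv2.resize(im[120:270,310:450],(560,600),interpolation=2); cv2.imwrite("pics/k2.png",o[...,::-1])
m=(abs(P[...,0]-.4225)<.06)&(abs(P[...,1]-.2163)<.1)&(d>0)
for lo in np.arange(.074,.3,.01):
    q=P[m&(P[...,2]>=lo)&(P[...,2]<lo+.01)]
    if len(q)>3: print(round(lo,3),len(q),q.min(0).round(3),q.max(0).round(3))
E
```

```text
time: 4.5
position: [0.422, 0.2159, 0.1537]
tool_rot: [0.166, -3.137, -0.0]
ft_force: [0.1, -0.2, 0.3]
grip_width: 0.462
grip_force: 0.0
0.074 207 [0.422 0.116 0.074] [0.482 0.279 0.084]
0.084 62 [0.425 0.138 0.084] [0.477 0.239 0.094]
0.094 72 [0.414 0.197 0.095] [0.437 0.239 0.104]
0.104 75 [0.414 0.198 0.104] [0.438 0.238 0.11 ]
0.164 23 [0.424 0.188 0.165] [0.437 0.244 0.174]
0.174 28 [0.414 0.188 0.174] [0.436 0.245 0.184]
0.184 33 [0.42  0.189 0.184] [0.436 0.245 0.194]
0.194 35 [0.42  0.185 0.195] [0.438 0.248 0.204]
0.204 41 [0.427 0.184 0.204] [0.437 0.249 0.213]
0.214 22 [0.412 0.19  0.215] [0.437 0.24  0.221]
0.234 32 [0.426 0.134 0.237] [0.468 0.304 0.244]
0.244 242 [0.387 0.133 0.244] [0.469 0.305 0.254]
0.254 610 [0.385 0.13  0.254] [0.469 0.31  0.264]
0.264 313 [0.394 0.125 0.264] [0.47  0.311 0.274]
0.274 1564 [0.375 0.118 0.274] [0.47  0.313 0.284]
0.284 210 [0.4   0.138 0.284] [0.458 0.305 0.294]
0.294 124 [0.438 0.169 0.294] [0.45  0.234 0.304]
```

View pics/k2.png

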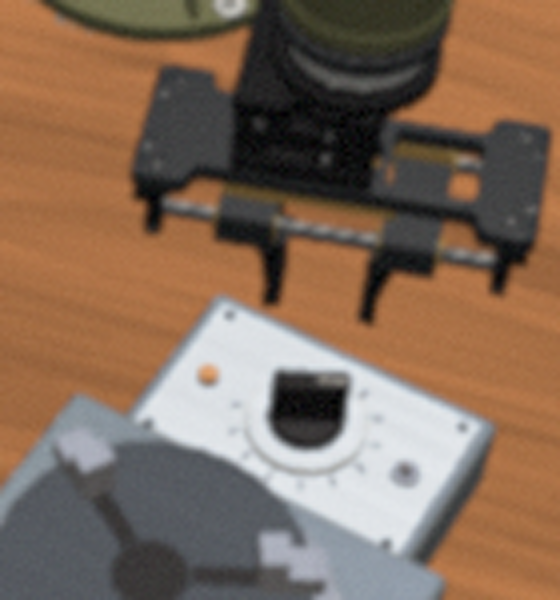

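The picture shows the fingertips at crop (272,300) and (366,320), well above the bar top at (312,380). Depth puts the tips at z of about 0.163, where the reported pose implies 0.140. The real tool is therefore about 22 mm higher than reported, and the fingers closed above the bar. I'll correct for that.

```bash
python3 -m inch '[[0,0,0,0,0,-20],[0,0,0,0,0,-40],[0,0,0,0,0,-60],[0,0,0,0,0,-80],[0,0,0,0,0,-80],[0,0,0,0,0,-80],[0,0,0,0,0,-80],[0,0,0,0,0,-80],[0,0,-30,0,0,-80],[0,0,-60,0,0,-80],[0,0,-70,0,0,-80],[0,0,-75,0,0,-80],[0,0,-75,0,0,-80]]' && python3 -m inch '[[0,0,0,0,0,0],[0,0,0,0,0,0],[0,0,0,0,0,0],[0,0,0,0,0,0]]' 6 20
```

```text
time: 6.18
position: [0.4226, 0.2162, 0.0793]
tool_rot: [1.894, 2.506, 0.001]
ft_force: [-0.1, -0.0, -0.2]
grip_width: 0.464
grip_force: 0.0
time: 6.68
position: [0.4251, 0.2169, 0.0794]
tool_rot: [1.892, 2.503, 0.009]
ft_force: [7.3, 2.8, -5.0]
grip_width: 0.161
grip_force: 20.0
```

```bash
python3 -m inch '[[4,1,0,0,0,0],[4,1,0,0,0,10],[4,1,0,0,0,20],[4,1,0,0,0,30],[4,1,0,0,0,40],[4,1,0,0,0,48],[4,1,0,0,0,55],[4,1,0,0,0,55]]'; python3 -c "
from bench import ctrl;print(ctrl.get_state()['torque'])"
```

```text
time: 7.68
position: [0.4261, 0.2176, 0.0793]
tool_rot: [-0.524, -3.097, -0.002]
ft_force: [-1.8, 0.4, 5.5]
grip_width: 0.16
grip_force: 20.0
[0.18882882 0.37097824 0.0426898 ]
```

```bash
python3 -m inch '[[0,0,0,0,0,3],[0,0,0,0,0,6],[0,0,0,0,0,8],[0,0,0,0,0,10],[0,0,0,0,0,10],[0,0,0,0,0,10]]'; python3 -c "
from bench import ctrl;s=ctrl.get_state();print(s['torque'],s['tool_rot'])
import numpy as np;print(2*np.degrees(np.arctan2(s['tool_rot'][1],s['tool_rot'][0]))%360-90)"
```

```text
time: 8.43
position: [0.4264, 0.2178, 0.0792]
tool_rot: [0.254, 3.131, 0.003]
ft_force: [-1.0, 1.5, 4.8]
grip_width: 0.164
grip_force: 20.8
[ 0.51672895  0.32029002 -0.50836947] [2.54062705e-01 3.13083613e+00 2.79336769e-03]
80.72139622998
```

Torque jumped to -0.5 N m at about 80°, so the knob is on its off stop. Releasing, rising and moving above the flange.

```bash
python3 -m inch '[[0,0,0,0,0,0],[0,0,0,0,0,0],[0,0,0,0,0,0],[0,0,50,0,0,0],[0,0,100,0,0,0],[20,-105,100,0,0,0],[40,-210,100,0,0,0],[60,-315,100,0,0,0],[80,-420,100,0,0,0],[80,-420,100,0,0,0],[80,-420,100,0,0,0],[80,-420,60,0,0,0],[80,-420,30,0,0,0],[80,-420,30,0,0,0],[80,-420,30,0,0,0]]' 40 20; python3 -m inch '[[0,0,0,0,0,0],[0,0,0,0,0,0],[0,0,0,0,0,0]]' 66
python3 - <<'E'
from h import *
im,d,K,T=grab("top"); P=cloud(d,K,T); v,u=np.mgrid[:480,:640]
m=(u>=245)&(u<282)&(v>=270)&(v<303)&(P[...,2]>.09)&(P[...,2]<.12); Q=P[m]; q=Q[:,:2]-Q[:,:2].mean(0); w,V=np.linalg.eigh(q.T@q/len(q)); print("knob",len(Q),Q.mean(0),np.degrees(np.arctan2(V[1,1],V[0,1])))
im,d,K,T=grab("scene"); P=cloud(d,K,T)
o=cv2.resize(im[110:260,130:270],(560,600),interpolation=2); cv2.imwrite("pics/f1.png",o[...,::-1])
m=(abs(P[...,0]-.505)<.05)&(abs(P[...,1]+.203)<.055)&(d>0)
for lo in np.arange(.0,.2,.01):
    q=P[m&(P[...,2]>=lo)&(P[...,2]<lo+.01)]
    if len(q)>3: print(round(lo,3),len(q),q.min(0).round(3),q.max(0).round(3))
E
```

```text
time: 10.3
position: [0.5067, -0.2026, 0.1096]
tool_rot: [0.249, 3.131, 0.0]
ft_force: [0.0, -0.4, 0.7]
grip_width: 0.46
grip_force: 0.0
time: 10.68
position: [0.5065, -0.2028, 0.1093]
tool_rot: [0.25, 3.13, 0.001]
ft_force: [-0.6, 0.3, 0.5]
grip_width: 0.702
grip_force: 0.0
knob 127 [0.42222626 0.21648711 0.10468325] 167.2344205308613
0.0 459 [ 0.455 -0.258  0.   ] [ 0.555 -0.148  0.01 ]
0.01 781 [ 0.456 -0.253  0.01 ] [ 0.554 -0.157  0.02 ]
0.02 56 [ 0.463 -0.236  0.02 ] [ 0.553 -0.18   0.03 ]
0.03 43 [ 0.494 -0.213  0.03 ] [ 0.523 -0.186  0.04 ]
0.04 35 [ 0.501 -0.214  0.04 ] [ 0.523 -0.187  0.05 ]
0.05 50 [ 0.494 -0.22   0.05 ] [ 0.523 -0.186  0.06 ]
0.06 147 [ 0.49  -0.222  0.06 ] [ 0.523 -0.187  0.07 ]
0.07 6 [ 0.494 -0.216  0.07 ] [ 0.524 -0.189  0.071]
0.12 36 [ 0.49  -0.245  0.121] [ 0.524 -0.164  0.13 ]
0.13 51 [ 0.494 -0.246  0.13 ] [ 0.523 -0.163  0.14 ]
0.14 38 [ 0.498 -0.244  0.14 ] [ 0.524 -0.163  0.15 ]
0.15 33 [ 0.492 -0.248  0.15 ] [ 0.524 -0.162  0.16 ]
0.16 27 [ 0.491 -0.248  0.16 ] [ 0.525 -0.161  0.169]
0.17 17 [ 0.496 -0.241  0.171] [ 0.506 -0.232  0.18 ]
0.18 10 [ 0.502 -0.244  0.181] [ 0.512 -0.239  0.19 ]
0.19 27 [ 0.508 -0.258  0.19 ] [ 0.553 -0.148  0.2  ]
```

View pics/f1.png

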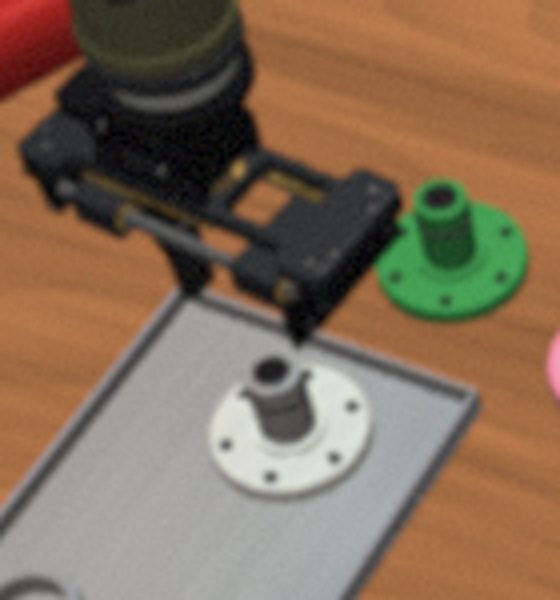

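The knob bar now reads -12.8° against the -13° yaw, so it is off. The crop shows the fingers at (190,290) and (297,340) straddling the tube at (272,370). The tips are at z of about 0.119, which confirms a z offset of about 24 mm. Descending 92 mm and gripping.

```bash
python3 -m inch '[[-2,0,-40,0,0,0],[-2,0,-70,0,0,0],[-2,0,-85,0,0,0],[-2,0,-92,0,0,0],[-2,0,-92,0,0,0],[-2,0,-92,0,0,0]]' 66; python3 -m inch '[[0,0,0,0,0,0],[0,0,0,0,0,0],[0,0,0,0,0,0],[0,0,0,0,0,0],[0,0,0,0,0,0]]' 20 50
```

```text
time: 11.52
position: [0.5049, -0.2034, 0.0177]
tool_rot: [0.251, 3.13, -0.0]
ft_force: [0.2, 0.3, 0.6]
grip_width: 0.756
grip_force: 0.0
time: 12.15
position: [0.5041, -0.2033, 0.0168]
tool_rot: [0.251, 3.131, -0.0]
ft_force: [-0.0, -0.4, 0.5]
grip_width: 0.379
grip_force: 50.0
```

```bash
python3 -m inch '[[0,0,10,0,0,0],[0,0,30,0,0,0],[0,0,60,0,0,0],[0,0,60,0,0,0],[0,0,60,0,0,0]]'; python3 -m inch '[[0,0,50,0,0,0],[0,0,100,0,0,0],[0,0,145,0,0,0],[20,95,145,0,0,0],[42,190,145,0,0,0],[63,285,145,0,0,0],[75,350,145,0,0,0],[84,382,145,0,0,0],[84,382,145,0,0,0],[84,382,145,0,0,0],[84,382,145,0,0,0]]'
cat > c.py <<'E'
from h import *
for n,b in(("top",(205,365,130,290)),("scene",(260,440,190,330))):
    im,d,K,T=grab(n); P=cloud(d,K,T); np.savez(n+"1.npz",im=im,d=d,K=K,T=T)
    x0,x1,y0,y1=b; cv2.imwrite(f"pics/c_{n}.png",cv2.resize(im[y0:y1,x0:x1],None,fx=3,fy=3,interpolation=2)[...,::-1])
a=cv2.imread("pics/c_top.png");b=cv2.imread("pics/c_scene.png")
o=np.zeros((480,800,3),np.uint8);A=cv2.resize(a,(320,320));o[:320,:320]=A;o[:,320:]=b[:480,:480];cv2.imwrite("pics/c1.png",o)
E
python3 c.py
```

```text
time: 12.78
position: [0.5037, -0.2026, 0.0763]
tool_rot: [-0.251, -3.131, -0.001]
ft_force: [-0.2, -0.0, -5.2]
grip_width: 0.384
grip_force: 50.0
time: 14.15
position: [0.5871, 0.18, 0.2196]
tool_rot: [-0.246, -3.129, 0.004]
ft_force: [-0.1, -1.5, -4.4]
grip_width: 0.379
grip_force: 50.0Traceback (most recent call last):
  File "c.py", line 6, in <module>
    o=np.zeros((480,800,3),np.uint8);A=cv2.resize(a,(320,320));o[:320,:320]=A;o[:,320:]=b[:480,:480];cv2.imwrite("pics/c1.png",o)
                                                                              ~^^^^^^^^
ValueError: could not broadcast input array from shape (420,480,3) into shape (480,480,3)
```

```bash
sed -i 's/o\[:,320:\]=b\[:480,:480\]/o[:420,320:]=b[:420,:480]/' c.py; python3 c.py; cat > fl.py <<'E'
from h import *
import sys
zt=float(sys.argv[1]) # flange top z
z=np.load("scene1.npz"); im,d,K,T=[z[k] for k in("im","d","K","T")]; P=cloud(d,K,T)
m=(abs(P[...,0]-.588)<.07)&(abs(P[...,1]-.179)<.07)&(P[...,2]>zt-.02)&(P[...,2]<zt+.012)&(im.min(-1)>165)
n,l,s,c=cv2.connectedComponentsWithStats(m.astype(np.uint8)); i=1+np.argmax(s[1:,4]); m=l==i
ys,xs=np.where(m); print("px",len(xs),xs.min(),xs.max(),ys.min(),ys.max())
Q=P[m]; print("z med",np.median(Q[:,2]), "range",Q.min(0).round(4),Q.max(0).round(4))
hull=cv2.convexHull(np.c_[xs,ys].astype(np.int32))[:,0]
W=np.array([ray(u,v,np.median(Q[:,2]),K,T)[:2] for u,v in hull])
from scipy.optimize import least_squares
f=least_squares(lambda p:np.hypot(*(W-p).T)-.048,[.588,.179],loss="soft_l1",f_scale=.001); print("flange centre (scene)",f.x,np.abs(f.fun).max())
# jaws + chuck in scene frame
s0=np.load("scene0.npz"); P0=cloud(s0["d"],s0["K"],s0["T"])
mj=(np.hypot(P0[...,0]-.588,P0[...,1]-.179)<.09)&(abs(P0[...,2]-.168)<.006); n,l,s,c=cv2.connectedComponentsWithStats(mj.astype(np.uint8))
for i in range(1,n):
    if s[i,4]>5: print("jaw",s[i,4],P0[l==i].mean(0).round(4))
mc=(np.hypot(P0[...,0]-.588,P0[...,1]-.179)<.1)&(abs(P0[...,2]-.142)<.005); q=P0[mc][:,:2].astype(np.float32)*1000; print("chuck",cv2.minEnclosingCircle(q),np.median(P0[mc],0))
E
python3 fl.py .219
```

```text
px 969 320 372 223 260
z med 0.22007339842036833 range [0.5598 0.1273 0.2153] [0.6361 0.2219 0.2264]
flange centre (scene) [0.58813662 0.17484698] 0.0025722810504137175
jaw 67 [0.5511 0.1362 0.1653]
jaw 68 [0.5737 0.2358 0.1655]
jaw 77 [0.6482 0.1661 0.1649]
chuck ((590.156494140625, 178.25929260253906), 84.46300506591797) [0.59473644 0.1826291  0.13972431]
```

View pics/c1.png

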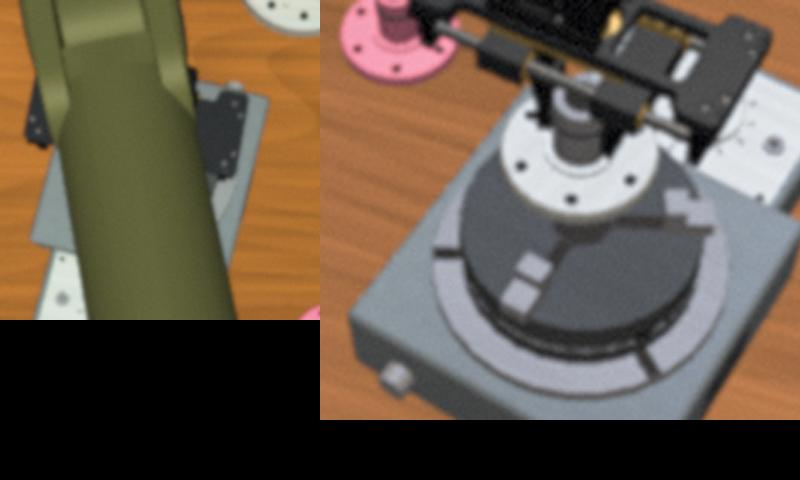

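The flange hangs level over the open chuck, at about (580,160) in the scene crop. By measurement it sits about 2.5 mm short in x and 4 mm short in y of the jaw centre. Correcting, lowering to just above the jaws and checking again.

```bash
python3 -m inch '[[2.5,4,-10,0,0,0],[2.5,4,-20,0,0,0],[2.5,4,-32,0,0,0],[2.5,4,-32,0,0,0],[2.5,4,-32,0,0,0],[2.5,4,-32,0,0,0]]'; python3 c.py; python3 fl.py .187; python3 -c "
from bench import ctrl
for k in('position','tool_rot','ft_force','torque'):print(k,ctrl.get_state()[k])"
```

```text
time: 15.1
position: [0.5909, 0.183, 0.1902]
tool_rot: [0.251, 3.131, 0.001]
ft_force: [0.4, 0.1, -4.7]
grip_width: 0.378
grip_force: 50.0
px 933 324 374 234 272
z med 0.18913616878485295 range [0.5521 0.1354 0.1678] [0.6399 0.2293 0.1968]
flange centre (scene) [0.59089902 0.18248324] 0.0022272805294301923
jaw 67 [0.5511 0.1362 0.1653]
jaw 68 [0.5737 0.2358 0.1655]
jaw 77 [0.6482 0.1661 0.1649]
chuck ((590.156494140625, 178.25929260253906), 84.46300506591797) [0.59473644 0.1826291  0.13972431]
position [0.59083878 0.18303383 0.19013505]
tool_rot [2.50812408e-01 3.13082531e+00 7.51492516e-04]
ft_force [-0.16545945  0.5938779  -3.64809968]
torque [ 0.01097137  0.04909657 -0.01439766]
```

View pics/c1.png

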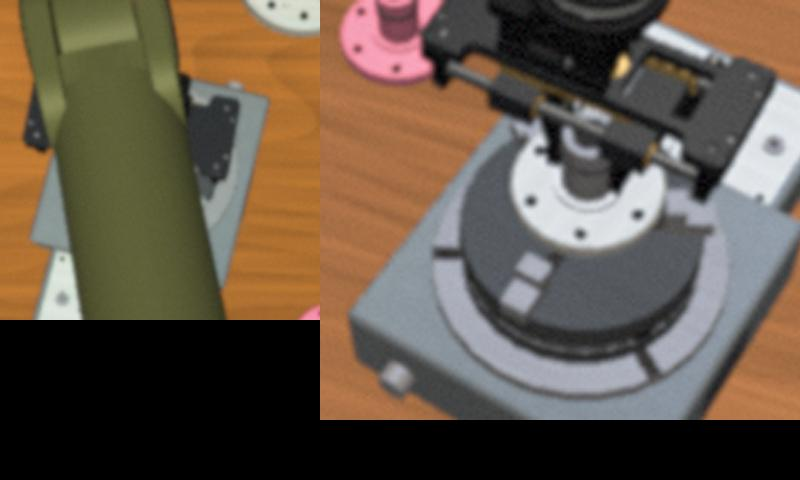

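```bash
sed -i 's/(P\[...,2\]>zt-.02)&(P\[...,2\]<zt+.012)/(abs(P[...,2]-zt)<.006)/' fl.py; python3 fl.py .188 | head -3; sed 's/>165/>185/' fl.py > fl2.py; python3 fl2.py .188 | head -3
```

```text
px 921 324 374 235 272
z med 0.18910151894809846 range [0.5671 0.1354 0.1838] [0.6399 0.2293 0.1939]
flange centre (scene) [0.59095073 0.18263907] 0.0024697513782209884
px 842 324 374 235 271
z med 0.1891637181397095 range [0.5671 0.1362 0.1838] [0.6382 0.2282 0.1939]
flange centre (scene) [0.58993075 0.18232206] 0.004416973874536989
```

```bash
python3 -m inch '[[0,-2,0,0,0,0],[0,-2,-5,0,0,0],[0,-2,-10,0,0,0],[0,-2,-13,0,0,0],[0,-2,-16,0,0,0],[0,-2,-16,0,0,0]]'; python3 -m inch '[[0,0,-3,0,0,0],[0,0,-6,0,0,0],[0,0,-9,0,0,0],[0,0,-12,0,0,0],[0,0,-12,0,0,0]]'
```

```text
time: 15.95
position: [0.5904, 0.1809, 0.1734]
tool_rot: [-0.251, -3.131, 0.0]
ft_force: [-0.4, -0.6, -4.8]
grip_width: 0.378
grip_force: 50.0
time: 16.58
position: [0.5903, 0.1809, 0.1613]
tool_rot: [-0.251, -3.131, 0.0]
ft_force: [0.4, 0.5, -4.0]
grip_width: 0.381
grip_force: 50.0
```

```bash
python3 -m inch '[[0,0,-2,0,0,0],[0,0,-4,0,0,0],[0,0,-5,0,0,0],[0,0,-6,0,0,0],[0,0,-7,0,0,0],[0,0,-7,0,0,0]]'; python3 -m inch '[[0,0,-0.5,0,0,0],[0,0,-1,0,0,0],[0,0,-1,0,0,0],[0,0,-1,0,0,0]]'
```

```text
time: 17.32
position: [0.5905, 0.1809, 0.1546]
tool_rot: [-0.251, -3.131, 0.0]
ft_force: [0.2, 0.5, -5.2]
grip_width: 0.378
grip_force: 50.0
time: 17.82
position: [0.5906, 0.1809, 0.1537]
tool_rot: [0.251, 3.131, 0.0]
ft_force: [-0.0, -1.1, -4.6]
grip_width: 0.375
grip_force: 50.0
```

```bash
python3 -m inch '[[0,0,-0.5,0,0,0],[0,0,-1,0,0,0],[0,0,-1,0,0,0]]'; python3 -m inch '[[0,0,-0.5,0,0,0],[0,0,-1,0,0,0],[0,0,-1,0,0,0]]'
```

```text
time: 18.2
position: [0.5906, 0.181, 0.1528]
tool_rot: [0.251, 3.131, 0.0]
ft_force: [-0.2, 0.4, -3.9]
grip_width: 0.382
grip_force: 50.0
time: 18.58
position: [0.5906, 0.181, 0.1527]
tool_rot: [0.251, 3.131, 0.001]
ft_force: [-4.3, -0.6, 6.3]
grip_width: 0.377
grip_force: 50.0
```

Contact came at a reported z of 0.1527 against the predicted 0.1528, so the flange is on the chuck face. Fine-tuning the push.

```bash
python3 -m inch '[[-0.4,0,-0.3,0,0,0],[-0.4,0,-0.3,0,0,0],[-0.4,0,-0.3,0,0,0],[-0.4,0,-0.3,0,0,0]]'; cat > s.py <<'E'
from h import *
F=[];M=[]
for i in range(6):
    grab("scene"); s=ctrl.get_state(); F.append(s["ft_force"]); M.append(s["torque"])
print(np.mean(F,0).round(2),np.std(F,0).round(2),np.mean(M,0).round(3),s["position"],s["tool_rot"])
E
python3 s.py
```

```text
time: 19.08
position: [0.5906, 0.181, 0.1527]
tool_rot: [0.251, 3.13, 0.001]
ft_force: [-4.2, -0.4, 6.2]
grip_width: 0.382
grip_force: 50.0
[-3.95 -0.9   5.91] [0.44 0.39 0.5 ] [-0.314  0.854  0.03 ] [0.59067196 0.18093552 0.1527486 ] [2.50964623e-01 3.13030805e+00 1.37015361e-03]
```

```bash
python3 -m inch '[[-0.4,0,-0.4,0,0,0],[-0.8,0,-0.4,0,0,0],[-0.8,0,-0.4,0,0,0],[-0.8,0,-0.4,0,0,0]]' ; python3 s.py
```

```text
time: 19.88
position: [0.5907, 0.181, 0.1527]
tool_rot: [0.251, 3.129, 0.002]
ft_force: [-2.3, -0.5, 6.4]
grip_width: 0.38
grip_force: 50.0
[-1.93 -1.09  6.37] [0.41 0.63 0.49] [-0.337  0.523  0.014] [0.59067716 0.18095299 0.15274145] [2.51015171e-01 3.12852242e+00 2.06299419e-03]
```

```bash
python3 -m inch '[[0,0,-0.2,0,0,0],[0,0,-0.4,0,0,0],[0,0,-0.4,0,0,0],[0,0,-0.4,0,0,0]]' ; python3 s.py
```

```text
time: 20.68
position: [0.5907, 0.181, 0.1527]
tool_rot: [0.251, 3.129, 0.002]
ft_force: [-3.0, -1.8, 7.7]
grip_width: 0.382
grip_force: 50.1
[-3.15 -0.96  8.58] [0.32 0.42 0.43] [-0.374  0.697  0.019] [0.59070369 0.18098033 0.15272263] [2.50996227e-01 3.12847529e+00 2.36675827e-03]
```

```bash
python3 -m inch '[[0,0,-0.3,0,0,0],[0,0,-0.3,0,0,0],[0,0,-0.3,0,0,0]]' ; python3 s.py; python3 c.py; python3 fl.py .152 | head -3; python3 - <<'E'
from h import *
z=np.load("scene1.npz"); P=cloud(z["d"],z["K"],z["T"]); im=z["im"]
m=(np.hypot(P[...,0]-.5905,P[...,1]-.179)<.044)&(abs(P[...,2]-.152)<.008)&(im.min(-1)>165); Q=P[m]
A=np.c_[Q[:,:2]-[.5905,.179],np.ones(len(Q))]; print("plane tilt",np.linalg.lstsq(A,Q[:,2],rcond=None)[0],len(Q))
E
```

```text
time: 21.35
position: [0.5907, 0.181, 0.1527]
tool_rot: [0.251, 3.128, 0.003]
ft_force: [-3.3, -1.3, 9.8]
grip_width: 0.38
grip_force: 50.1
[-3.8  -1.15  9.68] [0.68 0.76 0.31] [-0.433  0.879 -0.033] [0.59069611 0.18098675 0.15271926] [2.50957028e-01 3.12845953e+00 2.53139096e-03]
px 849 323 371 245 282
z med 0.1518013192770452 range [0.5676 0.1335 0.1471] [0.6381 0.2269 0.1579]
flange centre (scene) [0.59039415 0.18037211] 0.005857628539084066
plane tilt [0.00401244 0.00081969 0.15195382] 704
```

View pics/c1.png

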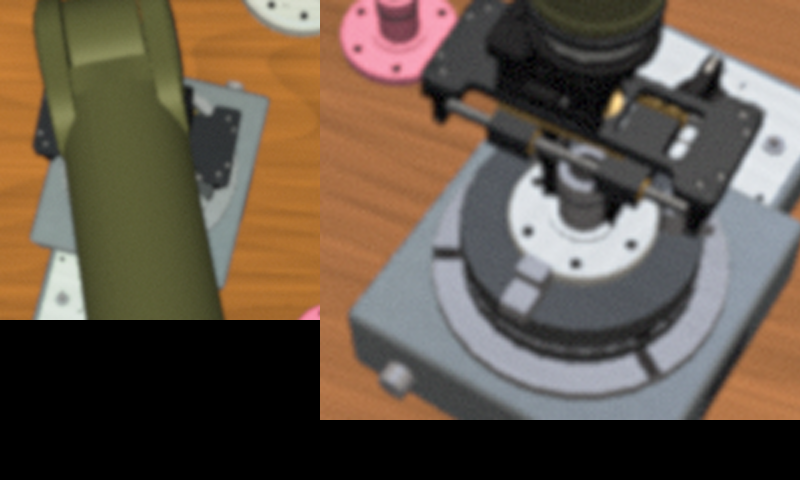

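The flange lies flat between the jaws, at about (585,225) in the crop. Its top is at z 0.152 as expected, its tilt is about 0.2°, and the push is steady at about 9.7 N. Handing in.

```bash
python3 -c "
from bench import ctrl
print(ctrl.get_state()['ft_force'],ctrl.close_job())"
```

```text
the job is handed in; nothing more can be done
[-2.64810098 -0.40622993 10.08854069] None
```

The speed knob is at its off stop, and the flanged tube lies flat between the chuck jaws, still gripped and pressed down with about 10 N on top of its weight; the job is handed in.

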